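Stack a watch's parts dishes and cover them

TASK

Put the watch that is being serviced away for the night: on the round wooden stand stack its parts dishes from the bottom up, first green, then yellow, then blue, each seated squarely in the one below, and last put the pale clear cover with the black knob on top. Keep the dishes level and set each down gently so that no parts spill, and leave the red dish, the eyeglass and the brown jar with the wooden cap where they are.

Things in the scene. Friction and masses are not known exactly. Their poses are not given: they have to be found in the camera images.
- stand: Brown wooden round stand, fixed. In mm: flange of diameter 80, 5 mm high, then a collar of diameter 66 with its top 14 mm above the bench, open above, inner diameter 54, inner floor at 7 mm. A seated dish rests its shoulder on the collar, its origin 9 mm above the stand's. Origin: centre of underside, on the bench, z up, yaw meaningless.
- dish_green: Green round parts dish with a steel movement plate; loose, 90 g. In mm: outer diameter 60, height 30: lowest 5 is a foot of diameter 49 tapering to 44, then upright walls, inner diameter 54. The foot drops into the stand or a dish below with 2.5 play; the shoulder rests on that rim, origin 25 above the lower dish's. Grip across the outside. Origin: centre of underside, z up, yaw meaningless.
- dish_yellow: Yellow round parts dish with three small brass wheels; loose, 90 g. In mm: outer diameter 60, height 30: lowest 5 is a foot of diameter 49 tapering to 44, then upright walls, inner diameter 54. The foot drops into the stand or a dish below with 2.5 play; the shoulder rests on that rim, origin 25 above the lower dish's. Grip across the outside. Origin: centre of underside, z up, yaw meaningless.
- dish_blue: Blue round parts dish with small steel screws; loose, 90 g. In mm: outer diameter 60, height 30: lowest 5 is a foot of diameter 49 tapering to 44, then upright walls, inner diameter 54. The foot drops into the stand or a dish below with 2.5 play; the shoulder rests on that rim, origin 25 above the lower dish's. Grip across the outside. Origin: centre of underside, z up, yaw meaningless.
- cover: Pale clear plastic round cover with black upright knob, in mm; loose, 80 g. Foot like the dishes' (5 mm high, diameter 49 tapering to 44), then a disc of diameter 60 from height 5 to 11, rising to 14 at the middle; knob of diameter 18 from height 14 to 40. Grip it by the knob. Seated on a dish its origin is 25 mm above the dish's. Origin: centre of underside, z up, yaw meaningless.
- dish_red: Red round parts dish, same shape as the others (60 mm diameter, 30 mm high), of another job: a bystander to leave alone. Origin: centre of the underside.
- loupe: Black watchmaker's eyeglass standing on its wide end, a bystander: 38 mm diameter at the foot, 34 mm high. Origin: centre of the underside.
- jar: Small brown glass jar with a light wooden cap, a bystander: 44 mm diameter, 52 mm high. Origin: centre of the underside.
Things that resemble listed ones, but are neither listed nor needed, are in the scene too. There is more than one size of the cover; the job needs the largest.

How it is judged (in metres and radians):
On the way, in this order (a step that is already met when the one before it is completed fails the run):
1. the green dish is seated on the stand (horizontal distance between dish_green and stand below 0.005 m and z of dish_green in the frame of stand between 0.0065 and 0.0115 m and angle between dish_green's own z axis and vertical below 0.05 rad), for 0.2 s.
2. the yellow dish is seated on the green dish (all of step 1 and horizontal distance between dish_yellow and dish_green below 0.005 m and z of dish_yellow in the frame of dish_green between 0.0225 and 0.0275 m and angle between dish_yellow's own z axis and vertical below 0.05 rad), for 0.2 s.
3. the blue dish is seated on the yellow dish (all of step 2 and horizontal distance between dish_blue and dish_yellow below 0.005 m and z of dish_blue in the frame of dish_yellow between 0.0225 and 0.0275 m and angle between dish_blue's own z axis and vertical below 0.05 rad), for 0.2 s.
At the end, for the whole second after the job is handed in: On the stand are the green dish, on it the yellow, on it the blue, on it the cover: each within 5 mm of the axis of the one below, at its seated height within 2.5 mm, tilted less than 0.05 rad, released and at rest (all of step 3 and horizontal distance between cover and dish_blue below 0.005 m and z of cover in the frame of dish_blue between 0.0225 and 0.0275 m and angle between cover's own z axis and vertical below 0.05 rad and linear speed of each of dish_green, dish_yellow, dish_blue, cover below 0.02 m/s); the robot touches nothing.
It fails at once if a dish of the job is tipped by more than 0.4 rad (angle between any of dish_green, dish_yellow, dish_blue's own z axis and vertical above 0.4 rad).
It fails at once if a dish or the cover is set down or pressed with more than 40 N (contact force between dish_green and stand above 40 N or contact force between dish_yellow and dish_green above 40 N or contact force between dish_blue and dish_yellow above 40 N or contact force between cover and dish_blue above 40 N).
It fails at once if the red dish, the eyeglass or the jar is moved by more than 15 mm (distance of any of dish_red, loupe, jar from where it was at the start of the episode above 0.015 m).
It also fails if it takes over 112 s, if anything falls off the work surface, if the arm or the gripper's body presses on something with over 40 N, if the wrist force passes 120 N, or if a joint passes its speed limit or range.

ROBOT

A 6-joint arm with a two-finger parallel gripper is mounted at the origin on the work surface. World frame = base frame: x ahead of the robot, y to its left, z up, the work surface at z = 0. Lengths are in mm, angles in rad, forces in N, time in s.
With the tool pointing down it reaches from about 300 to 875 mm from the base axis. Payload 6.4 kg.
Tool frame: the origin (TCP) lies at the very end of the fingers, on their centre line; the grasp point (between the pads) lies 19 mm behind it; z points along the fingers, y is the line along which they close (so a half turn about z gives the same grasp; the last joint's range is limited). The gripper opens to 88 mm and grips with 3 to 60 N. Pads are 18 mm wide; open, the fingers measure 123 mm over their backs; the gripper's body (75 mm by 187 mm) begins 45 mm behind the grasp point.
Start: joints at [-1.499, 0.181, 1.607, -0, 1.354, -0.206], TCP at [157.704, -552.965, 238.714] pointing down, gripper open.
Joint ranges: [-2.99, 2.99], [-0.89, 2.07], [0.3, 2.58], [-1.14, 4.28], [0, 2.63], [-3.12, 3.12]. Speed limits (rad/s): [2.57, 2.57, 3.01, 3.14, 3.14, 3.14].

INTERFACE

Orientations are given as a 3x3 rotation matrix whose columns are the frame's x, y, z axes.
In Python, from station import env gives the robot as it stands. The module is installed in compiled form; this text tells all that it offers.
- The arm moves only by the tool jog_arm, never from a script. Its argument "increments" is a list of rows, each an object with "linear": the shift along the tool's x, y, z in m, a list of three; "twist": the turn about the tool's z in degrees. In form: [{"linear": [tx, ty, tz], "twist": twist}, ...]. A call has exactly 10 rows; each row is the pose to reach, as a shift and turn from the pose commanded when the call began, along the tool's axes at that moment; what a row does not reach only later rows make up. A row lasts 1/10 s, in which the tool goes at most 50 mm and 8.59 degrees, less where a joint would pass 70% of its speed; a pose out of reach is approached as far as the arm can. A call with a gripper value outside its range is refused whole. "jaw" is the finger opening in m, from 0 to 0.0881, set as the call begins (left out, the last holds). The fingers move at their own pace and stop on an object; the grip force is fixed at half the most. Time passes only in rows, so rows that repeat a pose let the fingers close, or fill a call up. It gives the time, the measured TCP pose, the force, the opening and the grip force at its end, in the units of the state.
- env.sense(): the state, without advancing time (a new reading comes with each control period).
- env.grab_frame(name): name is "side" or "top"; returns the picture (400x640x3 uint8, blue, green, red); there is no depth.
- env.camera_info(name): a dict with "fx", "fy", "cx", "cy" (pixels), "eye" and "rotation" of the camera in the world. Camera axes: x right, y up, looking along -z (the intrinsics and any distortion apply to the point x, -y, -z); pixel columns grow to the right and rows downward; lengths in mm; the calibration is good to about 2 mm. A picture is of the moment at which its call begins. camera_info takes no time and is no camera call.
- env.sign_off(): hands the job in; it is judged then, once.
The state is a dict: "t": time; "joints": joint angles; "qd": joint speeds; "effort": joint torques, N m; "eef_pos": TCP position; "tcp_rot": TCP orientation; "ft_force": force on the tool from outside, world axes, zero at the start; "moment": the same for the moment, N m; "finger_gap": finger opening in mm; "finger_force": force on a finger pad.
Only numpy, scipy, OpenCV 4.12 (cv2) and the standard library are available. Lean on these libraries where they do the work, as an engineer would, in place of code of your own. Each camera call takes 0.05 s, during which the arm holds its last target. There are 200 camera calls.

## Working session

There is one attempt and no reset: what is moved stays moved. The work goes in short steps, Python scripts to look and compute and a tool call to move; the robot and the scene stay as the last step left them, time stands still between calls to the robot, and variables do not carry over. Pictures are saved under pics/ and viewed, at most 14 in all, crops included, and the job is handed in when it is done.

Besides the shell and the picture viewer there is one more tool, called after "Call:" by a JSON object that holds its "fn" and its "kwargs", one argument or row to a line. jog_arm: Moves the arm, as the interface text tells. Its arguments: {"type":"object","properties":{"increments":{"type":"array"},"jaw":{"type":"number"}},"required":["increments"]}

```bash
mkdir -p pics
python3 - <<'E'
from station import env
import cv2
for n in("top","side"):
    cv2.imwrite(f"pics/{n}0.png",env.grab_frame(n)); print(n,env.camera_info(n))
s=env.sense(); print(s["t"],s["eef_pos"],s["tcp_rot"],s["ft_force"],s["finger_gap"])
E
```

```text
top {'fx': 455.6879924617901, 'fy': 455.6879924617901, 'cx': 320.55019443465983, 'cy': 199.89887616832837, 'eye': array([393.54747323,   2.9300159 , 900.08004304]), 'rotation': array([[ 0.00366151,  0.9918265 , -0.12754134],
       [-0.99982224,  0.00598994,  0.01787749],
       [ 0.01849533,  0.12745321,  0.99167212]])}
side {'fx': 425.4060037303727, 'fy': 425.4060037303727, 'cx': 315.99376153585587, 'cy': 202.68551875731805, 'eye': array([ 367.18905573, -850.52923495,  576.11652132]), 'rotation': array([[ 9.85996040e-01,  8.78511703e-02, -1.41753239e-01],
       [-1.66768518e-01,  5.20757920e-01, -8.37257099e-01],
       [ 2.65105942e-04,  8.49172162e-01,  5.28116057e-01]])}
0.1 [ 157.64841482 -552.48360216  237.94249678] [[ 9.61667887e-01  2.74216820e-01 -1.06570354e-04]
 [ 2.74216663e-01 -9.61666747e-01  1.51329453e-03]
 [ 3.12485650e-04 -1.48451012e-03 -9.99998849e-01]] [ 0.67688466 -0.31431664 -0.07680485] 88.17565229788167
```

View pics/top0.png

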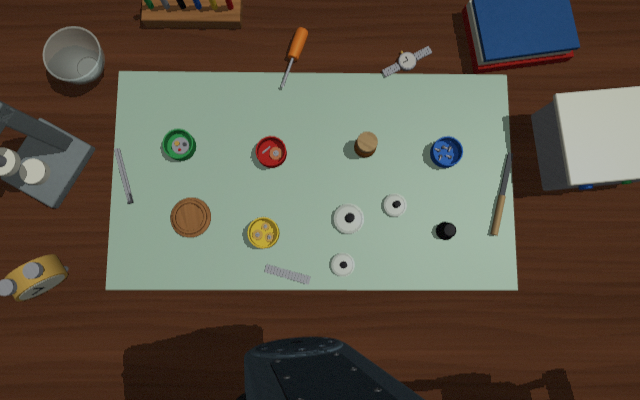

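View pics/side0.png

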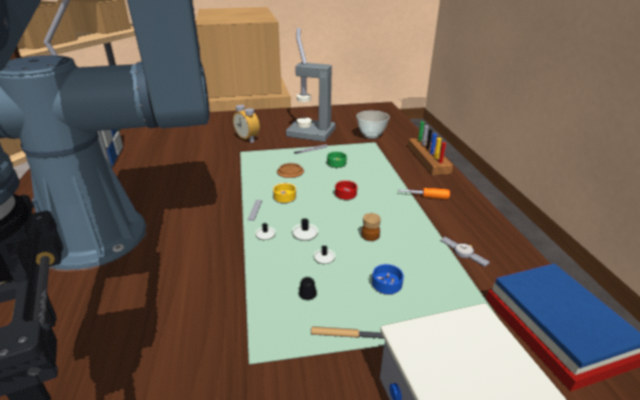

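Top view: the stand is at (191,217), green (179,145), yellow (263,233), blue (446,152) and the large cover (348,219). Red (271,152), jar (366,145) and loupe (446,231) are bystanders; the smaller covers at (394,205) and (342,265) are decoys.

```bash
cat > h.py <<'E'
from station import env
import cv2, numpy as np
def ray(n,uv,z):
    c=env.camera_info(n)
    d=c["rotation"]@np.array([(uv[0]-c["cx"])/c["fx"],-(uv[1]-c["cy"])/c["fy"],-1])
    e=c["eye"]; return e+d*(z-e[2])/d[2]
R={"green":((45,100,40),(85,255,255)),"yellow":((20,120,80),(32,255,255)),"blue":((108,120,50),(125,255,255)),
   "stand":((3,90,60),(17,255,255)),"cover":((0,0,120),(180,40,255)),"red":((172,120,60),(180,255,255)),"jar":((3,60,60),(22,255,255)),"loupe":((0,0,0),(180,255,50))}
Z=dict(green=17,yellow=17,blue=17,red=17,stand=4,cover=8,jar=26,loupe=17)
def find(img,k,near,r=40):
    x,y=map(int,near); hsv=cv2.cvtColor(img,cv2.COLOR_BGR2HSV)
    m=cv2.inRange(hsv,*map(np.array,R[k])); w=np.zeros_like(m); cv2.circle(w,(x,y),r,255,-1)
    cs,_=cv2.findContours(m&w,cv2.RETR_EXTERNAL,cv2.CHAIN_APPROX_NONE)
    c=cv2.convexHull(max(cs,key=cv2.contourArea)); M=cv2.moments(c)
    return (M["m10"]/M["m00"],M["m01"]/M["m00"]),2*np.sqrt(M["m00"]/np.pi)
E
python3 - <<'E'
from h import *
T=dict(stand=(191,217),green=(179,145),yellow=(263,233),blue=(446,152),cover=(348,219),red=(271,152),jar=(366,145),loupe=(446,231))
S=dict(stand=(290,170),green=(337,159),yellow=(285,193),blue=(388,279),cover=(305,231),red=(346,189),jar=(371,227),loupe=(307,288))
a,b=cv2.imread("pics/top0.png"),cv2.imread("pics/side0.png")
for k in T:
    for n,i,p,r in(("top",a,T[k],24),("side",b,S[k],22)):
        uv,d=find(i,k,p,r); P=ray(n,uv,Z[k]); q=ray(n,(uv[0]+d,uv[1]),Z[k]);print(k,n,np.round(uv,1),P.round(1),"diam",np.linalg.norm(P-q).round(1))
R0=env.sense()
E
```

```text
stand top [190.2 217. ] [473.4 242.5   4. ] diam 76.4
stand side [289.9 170.2] [475.8 245.4   4. ] diam 51.8
green top [178.6 144.5] [615.7 267.5  17. ] diam 62.5
green side [336.2 159.2] [617.6 268.   17. ] diam 50.7
yellow top [262.7 232.5] [443.   98.6  17. ] diam 59.9
yellow side [284.4 192.4] [444.9  99.   17. ] diam 54.6
blue top [445.9 151.8] [ 605.2 -262.4   17. ] diam 61.0
blue side [387.  278.6] [ 606.3 -261.2   17. ] diam 58.6
cover top [348. 219.] [470.8 -67.3   8. ] diam 93.4
cover side [305. 231.] [474.5 -66.4   8. ] diam 99.7Traceback (most recent call last):
  File "<stdin>", line 7, in <module>
  File "h.py", line 15, in find
    return (M["m10"]/M["m00"],M["m01"]/M["m00"]),2*np.sqrt(M["m00"]/np.pi)
            ~~~~~~~~^~~~~~~~~
ZeroDivisionError: float division by zero
```

Call:
{"fn": "jog_arm", "kwargs": {
  "increments": [
    {"linear":[0.015,-0.015,0],"twist":2},
    {"linear":[0.045,-0.045,0],"twist":5},
    {"linear":[0.08,-0.08,0],"twist":9},
    {"linear":[0.115,-0.115,0],"twist":13},
    {"linear":[0.15,-0.15,0],"twist":15.9},
    {"linear":[0.185,-0.185,0],"twist":15.9},
    {"linear":[0.22,-0.22,0],"twist":15.9},
    {"linear":[0.255,-0.255,0],"twist":15.9},
    {"linear":[0.28,-0.28,0],"twist":15.9},
    {"linear":[0.29,-0.29,0],"twist":15.9}
  ],
  "jaw": 0.088
}}

```text
t: 1.1
eef_pos: [357.8, -191.6, 238.5]
tcp_rot: [[1.0, 0.003, 0.0], [0.003, -1.0, 0.001], [0.0, -0.001, -1.0]]
ft_force: [-0.3, -0.4, -0.0]
finger_gap: 87.8
finger_force: 0.0
```

Run:
```python
from h import *
s=env.sense();print(s["t"],s["eef_pos"],s["tcp_rot"].round(3),s["joints"])
a,b=cv2.imread("pics/top0.png"),cv2.imread("pics/side0.png")
R["cover"]=((0,0,150),(180,30,255))
for n,i,p,r in(("top",a,(348,219),22),("side",b,(305,231),20)):
    hsv=cv2.cvtColor(i,cv2.COLOR_BGR2HSV);print(hsv[p[1]-8:p[1]+12:3,p[0]-20:p[0]+20:6].tolist())
```

```text
1.1 [ 357.83806101 -191.56538488  238.49154205] [[ 1.     0.003  0.   ]
 [ 0.003 -1.     0.001]
 [ 0.    -0.001 -1.   ]] [-7.86580696e-01 -2.23013704e-01  2.00362140e+00  7.60988080e-04
  1.36145190e+00  7.80574772e-01]
[[[65, 30, 171], [66, 39, 104], [51, 10, 176], [45, 11, 178], [49, 11, 180], [56, 10, 171], [64, 31, 174]], [[64, 31, 171], [60, 19, 133], [49, 12, 176], [50, 14, 107], [80, 13, 57], [49, 11, 183], [66, 31, 174]], [[67, 31, 171], [51, 16, 157], [47, 10, 176], [90, 28, 27], [120, 6, 44], [54, 7, 183], [68, 29, 175]], [[66, 31, 171], [53, 15, 154], [49, 12, 177], [0, 0, 18], [0, 8, 33], [60, 6, 182], [65, 28, 176]], [[65, 30, 172], [60, 20, 129], [53, 11, 178], [49, 11, 179], [45, 11, 182], [54, 7, 184], [65, 28, 174]], [[66, 30, 171], [68, 40, 103], [45, 11, 178], [49, 11, 179], [50, 13, 182], [51, 10, 174], [66, 31, 174]], [[65, 30, 171], [66, 31, 173], [53, 13, 160], [51, 10, 180], [49, 11, 181], [54, 14, 179], [66, 29, 175]]]
[[[67, 38, 212], [68, 40, 213], [66, 34, 215], [90, 21, 24], [65, 27, 178], [68, 38, 212], [67, 39, 214]], [[67, 38, 213], [68, 38, 213], [63, 14, 221], [120, 9, 28], [53, 12, 176], [64, 17, 223], [67, 38, 213]], [[67, 40, 213], [65, 34, 212], [48, 6, 225], [45, 8, 64], [49, 10, 207], [53, 9, 224], [68, 40, 213]], [[67, 39, 214], [65, 32, 184], [50, 7, 232], [48, 6, 230], [45, 7, 233], [45, 7, 224], [67, 39, 214]], [[67, 40, 213], [68, 39, 201], [45, 7, 230], [47, 8, 235], [45, 7, 234], [54, 14, 188], [68, 38, 212]], [[67, 38, 213], [68, 40, 213], [57, 16, 162], [47, 11, 215], [49, 10, 204], [66, 36, 196], [68, 40, 213]], [[66, 40, 213], [66, 40, 213], [67, 39, 209], [66, 37, 192], [67, 39, 192], [67, 38, 213], [68, 38, 212]]]
```

Call:
{"fn": "jog_arm", "kwargs": {
  "increments": [
    {"linear":[0.012,-0.02,0],"twist":0},
    {"linear":[0.035,-0.06,0.01],"twist":0},
    {"linear":[0.058,-0.1,0.02],"twist":0},
    {"linear":[0.081,-0.14,0.03],"twist":0},
    {"linear":[0.104,-0.18,0.04],"twist":0},
    {"linear":[0.127,-0.22,0.05],"twist":0},
    {"linear":[0.15,-0.26,0.06],"twist":0},
    {"linear":[0.173,-0.3,0.07],"twist":0},
    {"linear":[0.196,-0.34,0.08],"twist":0},
    {"linear":[0.219,-0.38,0.09],"twist":0}
  ]
}}

```text
t: 2.1
eef_pos: [576.3, 187.4, 147.8]
tcp_rot: [[1.0, 0.001, -0.001], [0.001, -1.0, -0.0], [-0.001, 0.0, -1.0]]
ft_force: [0.6, -1.0, 1.0]
finger_gap: 88.1
finger_force: 0.0
```

Call:
{"fn": "jog_arm", "kwargs": {
  "increments": [
    {"linear":[0.02,-0.035,0.01],"twist":0},
    {"linear":[0.035,-0.06,0.02],"twist":0},
    {"linear":[0.04,-0.075,0.03],"twist":0},
    {"linear":[0.04,-0.082,0.04],"twist":0},
    {"linear":[0.04,-0.082,0.05],"twist":0},
    {"linear":[0.04,-0.082,0.06],"twist":0},
    {"linear":[0.04,-0.082,0.07],"twist":0},
    {"linear":[0.04,-0.082,0.07],"twist":0},
    {"linear":[0.04,-0.082,0.07],"twist":0},
    {"linear":[0.04,-0.082,0.07],"twist":0}
  ]
}}

```text
t: 3.1
eef_pos: [616.5, 267.3, 79.5]
tcp_rot: [[1.0, -0.0, 0.001], [-0.0, -1.0, 0.0], [0.001, -0.0, -1.0]]
ft_force: [-0.5, -0.1, -0.1]
finger_gap: 87.7
finger_force: 0.0
```

Run:
```python
from h import *
cv2.imwrite("pics/t1.png",cv2.resize(env.grab_frame("top")[60:280,100:320],None,fx=2.5,fy=2.5))
a,b=cv2.imread("pics/top0.png"),cv2.imread("pics/side0.png")
R["cover"]=((0,0,120),(180,24,255)); R["knob"]=((0,0,0),(180,255,80))
for n,i,p,r in(("top",a,(348,219),22),("side",b,(305,231),20)):
  for k,z in (("cover",8),("knob",27)):
    uv,d=find(i,k,p,r); P=ray(n,uv,z); q=ray(n,(uv[0]+d,uv[1]),z);print(k,n,np.round(uv,1),P.round(1),np.linalg.norm(P-q).round(1))
```

```text
cover top [348.5 218.1] [472.5 -68.2   8. ] 59.5
knob top [349.1 217.2] [472.5 -67.8  27. ] 16.0
cover side [304.5 231.6] [473.1 -68.4   8. ] 47.4
knob side [304.5 224. ] [473.7 -65.7  27. ] 17.5
```

View pics/t1.png

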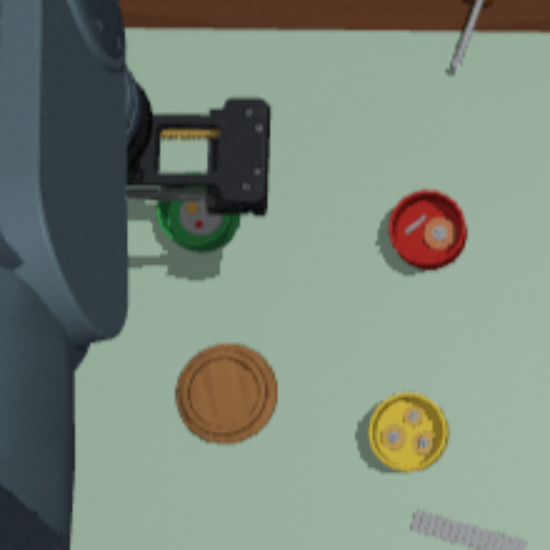

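Gripper sits above the green dish (about (200,215) in the crop), consistent with perspective, and the stand is clear at (227,393). Descending.

Call:
{"fn": "jog_arm", "kwargs": {
  "increments": [
    {"linear":[0,0,0.01],"twist":0},
    {"linear":[0,0,0.025],"twist":0},
    {"linear":[0,0,0.04],"twist":0},
    {"linear":[0,0,0.053],"twist":0},
    {"linear":[0,0,0.062],"twist":0},
    {"linear":[0,0,0.068],"twist":0},
    {"linear":[0,0,0.07],"twist":0},
    {"linear":[0,0,0.07],"twist":0},
    {"linear":[0,0,0.07],"twist":0},
    {"linear":[0,0,0.07],"twist":0}
  ]
}}

```text
t: 4.15
eef_pos: [616.5, 267.7, 9.5]
tcp_rot: [[1.0, 0.0, 0.001], [0.0, -1.0, 0.0], [0.001, -0.0, -1.0]]
ft_force: [0.3, 0.3, -0.3]
finger_gap: 87.8
finger_force: 0.0
```

Call:
{"fn": "jog_arm", "kwargs": {
  "increments": [
    {"linear":[0,0,0],"twist":0},
    {"linear":[0,0,0],"twist":0},
    {"linear":[0,0,0],"twist":0},
    {"linear":[0,0,0],"twist":0},
    {"linear":[0,0,0],"twist":0},
    {"linear":[0,0,0],"twist":0},
    {"linear":[0,0,0],"twist":0},
    {"linear":[0,0,0],"twist":0},
    {"linear":[0,0,0],"twist":0},
    {"linear":[0,0,0],"twist":0}
  ],
  "jaw": 0.05
}}

```text
t: 5.15
eef_pos: [616.0, 267.5, 8.8]
tcp_rot: [[1.0, 0.0, 0.0], [0.0, -1.0, -0.0], [0.0, 0.0, -1.0]]
ft_force: [-1.2, -2.1, 1.3]
finger_gap: 58.3
finger_force: 36.1
```

Call:
{"fn": "jog_arm", "kwargs": {
  "increments": [
    {"linear":[0,0,-0.003],"twist":0},
    {"linear":[0,0,-0.01],"twist":0},
    {"linear":[0,0,-0.02],"twist":0},
    {"linear":[0,0,-0.03],"twist":0},
    {"linear":[0,0,-0.04],"twist":0},
    {"linear":[0,0,-0.047],"twist":0},
    {"linear":[0,0,-0.05],"twist":0},
    {"linear":[-0.004,0,-0.05],"twist":0},
    {"linear":[-0.012,0.002,-0.05],"twist":0},
    {"linear":[-0.024,0.004,-0.05],"twist":0}
  ]
}}

```text
t: 6.15
eef_pos: [591.0, 263.2, 58.0]
tcp_rot: [[1.0, 0.0, -0.001], [0.0, -1.0, -0.0], [-0.001, 0.0, -1.0]]
ft_force: [-0.2, -0.1, -0.3]
finger_gap: 58.1
finger_force: 36.0
```

Call:
{"fn": "jog_arm", "kwargs": {
  "increments": [
    {"linear":[-0.018,0.003,0],"twist":0},
    {"linear":[-0.036,0.006,0],"twist":0},
    {"linear":[-0.054,0.009,0],"twist":0},
    {"linear":[-0.072,0.012,0],"twist":0},
    {"linear":[-0.088,0.015,0],"twist":0},
    {"linear":[-0.102,0.017,0],"twist":0},
    {"linear":[-0.112,0.019,0],"twist":0},
    {"linear":[-0.118,0.02,0],"twist":0},
    {"linear":[-0.118,0.02,0],"twist":0},
    {"linear":[-0.118,0.02,0],"twist":0}
  ]
}}

```text
t: 7.15
eef_pos: [474.4, 243.6, 58.9]
tcp_rot: [[1.0, 0.0, 0.001], [0.0, -1.0, 0.0], [0.001, -0.0, -1.0]]
ft_force: [0.3, -0.6, -0.2]
finger_gap: 58.2
finger_force: 36.0
```

Run:
```python
from h import *
a,b=env.grab_frame("top"),env.grab_frame("side")
s=env.sense();print(s["eef_pos"],s["finger_gap"])
cv2.imwrite("pics/g2.png",np.hstack([cv2.resize(a[130:280,110:250],None,fx=2.5,fy=2.5),cv2.resize(b[100:250,220:360],None,fx=2.5,fy=2.5)]))
```

```text
[474.65221521 243.5524532   58.88448638] 58.32516832112422
```

View pics/g2.png

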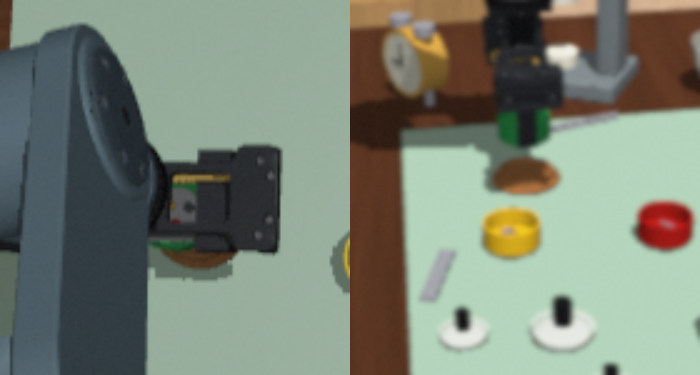

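The green dish is held level above the stand (side view: dish at (523,125), stand at (526,176) in the crop). Lowering.

Call:
{"fn": "jog_arm", "kwargs": {
  "increments": [
    {"linear":[0,0,0.006],"twist":0},
    {"linear":[0,0,0.014],"twist":0},
    {"linear":[0,0,0.022],"twist":0},
    {"linear":[0,0,0.028],"twist":0},
    {"linear":[0,0,0.031],"twist":0},
    {"linear":[0,0,0.033],"twist":0},
    {"linear":[0,0,0.0345],"twist":0},
    {"linear":[0,0,0.036],"twist":0},
    {"linear":[0,0,0.037],"twist":0},
    {"linear":[0,0,0.037],"twist":0}
  ]
}}

```text
t: 8.25
eef_pos: [473.9, 243.5, 21.7]
tcp_rot: [[1.0, 0.0, 0.0], [0.0, -1.0, 0.0], [0.0, -0.0, -1.0]]
ft_force: [0.3, 0.1, -1.3]
finger_gap: 58.3
finger_force: 36.0
```

Call:
{"fn": "jog_arm", "kwargs": {
  "increments": [
    {"linear":[0,0,0.0005],"twist":0},
    {"linear":[0,0,0.001],"twist":0},
    {"linear":[0,0,0.0015],"twist":0},
    {"linear":[0,0,0.002],"twist":0},
    {"linear":[0,0,0.0025],"twist":0},
    {"linear":[0,0,0.003],"twist":0},
    {"linear":[0,0,0.003],"twist":0},
    {"linear":[0,0,0.003],"twist":0},
    {"linear":[0,0,0.003],"twist":0},
    {"linear":[0,0,0.003],"twist":0}
  ]
}}

```text
t: 9.25
eef_pos: [473.9, 243.5, 18.7]
tcp_rot: [[1.0, 0.0, -0.0], [0.0, -1.0, -0.0], [-0.0, 0.0, -1.0]]
ft_force: [-0.2, -0.1, -1.3]
finger_gap: 58.4
finger_force: 36.0
```

Call:
{"fn": "jog_arm", "kwargs": {
  "increments": [
    {"linear":[0,0,0.0003],"twist":0},
    {"linear":[0,0,0.0006],"twist":0},
    {"linear":[0,0,0.0008],"twist":0},
    {"linear":[0,0,0.001],"twist":0},
    {"linear":[0,0,0.001],"twist":0},
    {"linear":[0,0,0.001],"twist":0},
    {"linear":[0,0,0.001],"twist":0},
    {"linear":[0,0,0.001],"twist":0},
    {"linear":[0,0,0.001],"twist":0},
    {"linear":[0,0,0.001],"twist":0}
  ]
}}

```text
t: 10.25
eef_pos: [474.0, 243.5, 17.8]
tcp_rot: [[1.0, 0.0, 0.0], [0.0, -1.0, -0.0], [0.0, 0.0, -1.0]]
ft_force: [0.4, -1.1, 1.9]
finger_gap: 58.5
finger_force: 36.0
```

Call:
{"fn": "jog_arm", "kwargs": {
  "increments": [
    {"linear":[0,0,0],"twist":0},
    {"linear":[0,0,0],"twist":0},
    {"linear":[0,0,0],"twist":0},
    {"linear":[0,0,0],"twist":0},
    {"linear":[0,0,0],"twist":0},
    {"linear":[0,0,-0.005],"twist":0},
    {"linear":[0,0,-0.02],"twist":0},
    {"linear":[0,0,-0.04],"twist":0},
    {"linear":[0,0,-0.06],"twist":0},
    {"linear":[0,0.02,-0.075],"twist":0}
  ],
  "jaw": 0.088
}}

```text
t: 11.25
eef_pos: [474.9, 224.8, 95.5]
tcp_rot: [[1.0, 0.002, 0.003], [0.002, -1.0, 0.001], [0.003, -0.001, -1.0]]
ft_force: [0.2, -0.2, 1.0]
finger_gap: 87.7
finger_force: 0.0
```

Call:
{"fn": "jog_arm", "kwargs": {
  "increments": [
    {"linear":[-0.005,0.02,0],"twist":0},
    {"linear":[-0.01,0.045,0],"twist":0},
    {"linear":[-0.015,0.07,0],"twist":0},
    {"linear":[-0.02,0.095,0],"twist":0},
    {"linear":[-0.025,0.112,0],"twist":0},
    {"linear":[-0.03,0.122,0],"twist":0},
    {"linear":[-0.03,0.125,0],"twist":0},
    {"linear":[-0.03,0.125,0],"twist":0},
    {"linear":[-0.03,0.125,0],"twist":0},
    {"linear":[-0.03,0.125,0],"twist":0}
  ]
}}

```text
t: 12.25
eef_pos: [444.2, 99.1, 92.8]
tcp_rot: [[1.0, 0.001, 0.0], [0.001, -1.0, 0.0], [0.0, -0.0, -1.0]]
ft_force: [0.5, 0.7, -1.0]
finger_gap: 88.4
finger_force: 0.0
```

Run:
```python
from h import *
a,b=env.grab_frame("top"),env.grab_frame("side")
print(env.sense()["eef_pos"])
print("green side",ray("side",find(b,"green",(289,165),25)[0],26))
cv2.imwrite("pics/g3.png",np.hstack([cv2.resize(a[130:280,160:300],None,fx=2.5,fy=2.5),cv2.resize(b[120:270,240:380],None,fx=2.5,fy=2.5)]))
```

```text
[444.00145069  98.97386354  92.64291212]
green side [486.84723194 245.79494444  26.        ]
```

View pics/g3.png

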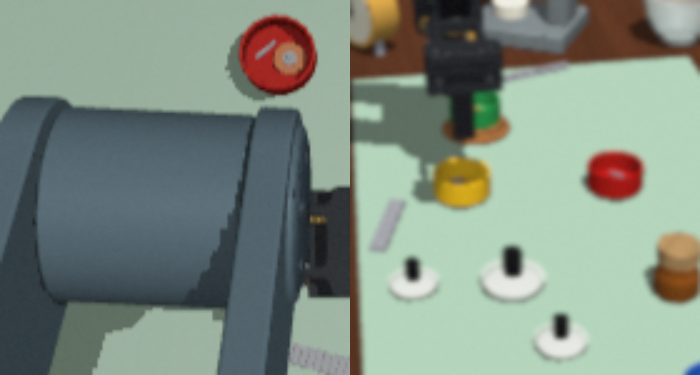

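Green stands in the stand at (480,110) in the right crop, partly hidden by a finger. The yellow dish (462,182) lies below the gripper.

Call:
{"fn": "jog_arm", "kwargs": {
  "increments": [
    {"linear":[0,0,0.01],"twist":0},
    {"linear":[0,0,0.03],"twist":0},
    {"linear":[0,0,0.05],"twist":0},
    {"linear":[0,0,0.066],"twist":0},
    {"linear":[0,0,0.076],"twist":0},
    {"linear":[0,0,0.081],"twist":0},
    {"linear":[0,0,0.0836],"twist":0},
    {"linear":[0,0,0.0836],"twist":0},
    {"linear":[0,0,0.0836],"twist":0},
    {"linear":[0,0,0.0836],"twist":0}
  ]
}}

```text
t: 13.35
eef_pos: [444.6, 98.4, 9.7]
tcp_rot: [[1.0, 0.0, 0.001], [0.0, -1.0, -0.0], [0.001, 0.0, -1.0]]
ft_force: [0.4, -1.0, 0.5]
finger_gap: 88.0
finger_force: 0.0
```

Call:
{"fn": "jog_arm", "kwargs": {
  "increments": [
    {"linear":[0,0,0],"twist":0},
    {"linear":[0,0,0],"twist":0},
    {"linear":[0,0,0],"twist":0},
    {"linear":[0,0,0],"twist":0},
    {"linear":[0,0,0],"twist":0},
    {"linear":[0,0,0],"twist":0},
    {"linear":[0,0,0],"twist":0},
    {"linear":[0,0,0],"twist":0},
    {"linear":[0,0,0],"twist":0},
    {"linear":[0,0,0],"twist":0}
  ],
  "jaw": 0.05
}}

```text
t: 14.35
eef_pos: [444.0, 98.4, 9.2]
tcp_rot: [[1.0, 0.0, 0.0], [0.0, -1.0, -0.0], [0.0, 0.0, -1.0]]
ft_force: [-1.5, -0.5, 4.3]
finger_gap: 60.0
finger_force: 30.0
```

Call:
{"fn": "jog_arm", "kwargs": {
  "increments": [
    {"linear":[0,0,-0.004],"twist":0},
    {"linear":[0,0,-0.012],"twist":0},
    {"linear":[0,0,-0.024],"twist":0},
    {"linear":[0,0,-0.036],"twist":0},
    {"linear":[0,0,-0.048],"twist":0},
    {"linear":[0,0,-0.06],"twist":0},
    {"linear":[0,0,-0.07],"twist":0},
    {"linear":[0,0,-0.077],"twist":0},
    {"linear":[0,0,-0.08],"twist":0},
    {"linear":[0,0,-0.08],"twist":0}
  ]
}}

```text
t: 15.35
eef_pos: [444.2, 98.4, 89.5]
tcp_rot: [[1.0, 0.0, 0.001], [0.0, -1.0, -0.0], [0.001, 0.0, -1.0]]
ft_force: [-0.1, -0.7, -0.6]
finger_gap: 60.1
finger_force: 30.0
```

Run:
```python
from h import *
a,b=env.grab_frame("top"),env.grab_frame("side")
print(env.sense()["eef_pos"],env.sense()["ft_force"])
cv2.imwrite("pics/g4.png",np.hstack([cv2.resize(a[130:280,160:300],None,fx=2.5,fy=2.5),cv2.resize(b[100:250,220:360],None,fx=2.5,fy=2.5)]))
```

```text
[443.62734169  98.48725962  88.75938652] [ 0.91010186 -0.61704784 -0.65721146]
```

View pics/g4.png

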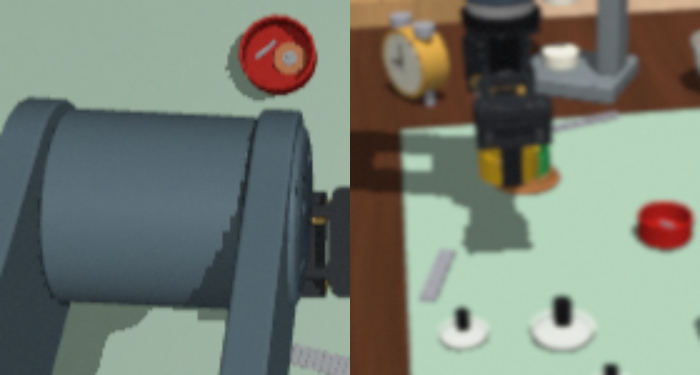

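The yellow dish is held level, at (515,165) in the crop, with green on the stand behind it.

Call:
{"fn": "jog_arm", "kwargs": {
  "increments": [
    {"linear":[0.001,-0.006,0],"twist":0},
    {"linear":[0.004,-0.02,0],"twist":0},
    {"linear":[0.008,-0.04,0],"twist":0},
    {"linear":[0.013,-0.062,0],"twist":0},
    {"linear":[0.017,-0.084,0],"twist":0},
    {"linear":[0.021,-0.104,0],"twist":0},
    {"linear":[0.025,-0.122,0],"twist":0},
    {"linear":[0.028,-0.136,0],"twist":0},
    {"linear":[0.03,-0.143,0],"twist":0},
    {"linear":[0.03,-0.145,0],"twist":0}
  ]
}}

```text
t: 16.45
eef_pos: [473.9, 244.1, 88.9]
tcp_rot: [[1.0, 0.001, -0.0], [0.001, -1.0, -0.0], [-0.0, 0.0, -1.0]]
ft_force: [1.0, 0.6, -0.9]
finger_gap: 60.1
finger_force: 30.0
```

Call:
{"fn": "jog_arm", "kwargs": {
  "increments": [
    {"linear":[0,0,0],"twist":0},
    {"linear":[0,0,0.004],"twist":0},
    {"linear":[0,0,0.012],"twist":0},
    {"linear":[0,0,0.02],"twist":0},
    {"linear":[0,0,0.028],"twist":0},
    {"linear":[0,0,0.034],"twist":0},
    {"linear":[0,0,0.036],"twist":0},
    {"linear":[0,0,0.036],"twist":0},
    {"linear":[0,0,0.036],"twist":0},
    {"linear":[0,0,0.036],"twist":0}
  ]
}}

```text
t: 17.45
eef_pos: [474.2, 243.6, 53.5]
tcp_rot: [[1.0, 0.0, 0.001], [0.0, -1.0, 0.0], [0.001, -0.0, -1.0]]
ft_force: [0.1, 0.9, -0.8]
finger_gap: 60.2
finger_force: 30.0
```

Run:
```python
from h import *
a,b=env.grab_frame("top"),env.grab_frame("side")
print(env.sense()["eef_pos"],env.sense()["ft_force"])
c=(290,165)
for k in("green","yellow","stand"):
    hsv=cv2.cvtColor(b,cv2.COLOR_BGR2HSV); m=cv2.inRange(hsv,*map(np.array,R[k]))[130:190,265:315]; y,x=np.nonzero(m); print(k,x.min()+265,x.max()+265,y.min()+130,y.max()+130)
cv2.imwrite("pics/g5.png",np.hstack([cv2.resize(a[160:260,140:240],None,fx=4,fy=4),cv2.resize(b[100:200,240:340],None,fx=4,fy=4)]))
```

```text
[474.18196161 243.5739897   53.45128748] [ 0.3516379   0.17622356 -0.74931825]
green 280 298 159 171
yellow 278 299 145 172
stand 265 314 130 176
```

View pics/g5.png

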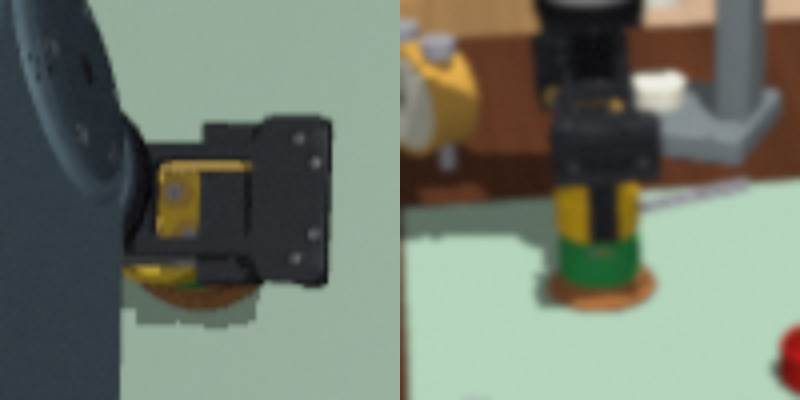

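Yellow sits directly over green (side crop: edges 556–638 against 558–638).

Call:
{"fn": "jog_arm", "kwargs": {
  "increments": [
    {"linear":[0,0,0.0015],"twist":0},
    {"linear":[0,0,0.003],"twist":0},
    {"linear":[0,0,0.0045],"twist":0},
    {"linear":[0,0,0.006],"twist":0},
    {"linear":[0,0,0.007],"twist":0},
    {"linear":[0,0,0.008],"twist":0},
    {"linear":[0,0,0.0085],"twist":0},
    {"linear":[0,0,0.009],"twist":0},
    {"linear":[0,0,0.009],"twist":0},
    {"linear":[0,0,0.009],"twist":0}
  ]
}}

```text
t: 18.55
eef_pos: [474.0, 243.5, 44.2]
tcp_rot: [[1.0, 0.0, 0.0], [0.0, -1.0, 0.0], [0.0, -0.0, -1.0]]
ft_force: [0.2, 0.3, -1.2]
finger_gap: 60.0
finger_force: 30.0
```

Call:
{"fn": "jog_arm", "kwargs": {
  "increments": [
    {"linear":[0,0,0.0003],"twist":0},
    {"linear":[0,0,0.0006],"twist":0},
    {"linear":[0,0,0.0008],"twist":0},
    {"linear":[0,0,0.001],"twist":0},
    {"linear":[0,0,0.001],"twist":0},
    {"linear":[0,0,0.001],"twist":0},
    {"linear":[0,0,0.001],"twist":0},
    {"linear":[0,0,0.001],"twist":0},
    {"linear":[0,0,0.001],"twist":0},
    {"linear":[0,0,0.001],"twist":0}
  ]
}}

```text
t: 19.55
eef_pos: [474.0, 243.5, 43.3]
tcp_rot: [[1.0, 0.0, 0.0], [0.0, -1.0, 0.0], [0.0, -0.0, -1.0]]
ft_force: [-0.8, -1.0, 2.9]
finger_gap: 60.3
finger_force: 30.0
```

Call:
{"fn": "jog_arm", "kwargs": {
  "increments": [
    {"linear":[0,0,0],"twist":0},
    {"linear":[0,0,0],"twist":0},
    {"linear":[0,0,0],"twist":0},
    {"linear":[0,0,0],"twist":0},
    {"linear":[0,0,0],"twist":0},
    {"linear":[0,0,-0.005],"twist":0},
    {"linear":[0,0,-0.02],"twist":0},
    {"linear":[0,0,-0.04],"twist":0},
    {"linear":[0,0,-0.06],"twist":0},
    {"linear":[0.003,0.01,-0.08],"twist":0}
  ],
  "jaw": 0.088
}}

```text
t: 20.55
eef_pos: [477.0, 234.2, 125.2]
tcp_rot: [[1.0, 0.002, 0.001], [0.002, -1.0, 0.001], [0.001, -0.001, -1.0]]
ft_force: [0.3, 0.1, 0.4]
finger_gap: 88.0
finger_force: 0.0
```

Call:
{"fn": "jog_arm", "kwargs": {
  "increments": [
    {"linear":[0.006,0.025,0],"twist":0},
    {"linear":[0.014,0.055,0],"twist":0},
    {"linear":[0.024,0.095,0],"twist":0},
    {"linear":[0.034,0.135,0],"twist":0},
    {"linear":[0.044,0.175,0],"twist":0},
    {"linear":[0.054,0.215,0],"twist":0},
    {"linear":[0.064,0.255,0],"twist":0},
    {"linear":[0.074,0.295,0],"twist":0},
    {"linear":[0.084,0.335,0],"twist":0},
    {"linear":[0.094,0.375,0],"twist":0}
  ]
}}

```text
t: 21.55
eef_pos: [571.6, -143.4, 124.8]
tcp_rot: [[1.0, 0.0, 0.002], [0.0, -1.0, -0.001], [0.002, 0.001, -1.0]]
ft_force: [0.9, -0.2, -0.3]
finger_gap: 87.9
finger_force: 0.0
```

Call:
{"fn": "jog_arm", "kwargs": {
  "increments": [
    {"linear":[0.01,0.038,0],"twist":0},
    {"linear":[0.018,0.07,0],"twist":0},
    {"linear":[0.025,0.095,0],"twist":0},
    {"linear":[0.031,0.11,0],"twist":0},
    {"linear":[0.034,0.118,0],"twist":0},
    {"linear":[0.034,0.12,0],"twist":0},
    {"linear":[0.034,0.12,0],"twist":0},
    {"linear":[0.034,0.12,0],"twist":0},
    {"linear":[0.034,0.12,0],"twist":0},
    {"linear":[0.034,0.12,0],"twist":0}
  ]
}}

```text
t: 22.55
eef_pos: [605.1, -260.8, 123.2]
tcp_rot: [[1.0, 0.001, -0.0], [0.001, -1.0, 0.0], [-0.0, -0.0, -1.0]]
ft_force: [0.6, -0.6, 0.8]
finger_gap: 88.5
finger_force: 0.0
```

Run:
```python
from h import *
a,b=env.grab_frame("top"),env.grab_frame("side")
print(env.sense()["eef_pos"])
for n,i,p,z in(("top",a,(190,217),47),("side",b,(289,153),47)):
    uv,d=find(i,"yellow",p,28); print(n,uv,ray(n,uv,z))
cv2.imwrite("pics/g6.png",np.hstack([cv2.resize(a[160:260,140:240],None,fx=4,fy=4),cv2.resize(b[100:200,240:340],None,fx=4,fy=4)]))
```

```text
[ 605.08811534 -261.03344833  123.15542957]
top (181.88206253428416, 215.12068019747667) [473.01276671 246.6790609   47.        ]
side (289.01361655773417, 154.7668845315904) [476.21653163 258.51666147  47.        ]
```

View pics/g6.png

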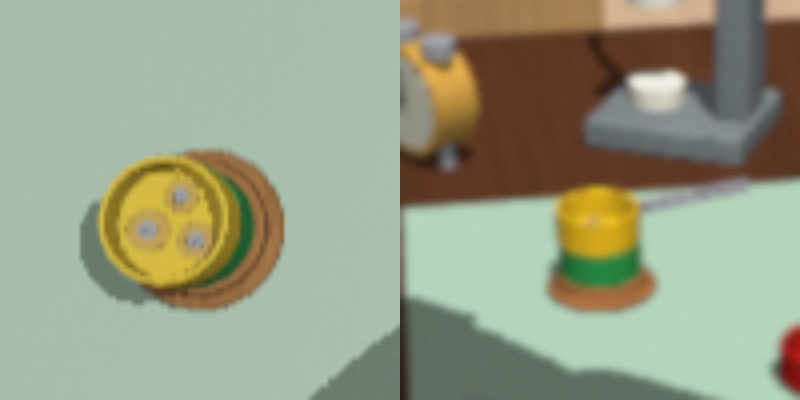

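Yellow is level and square on green in the stand. Now the blue dish.

Call:
{"fn": "jog_arm", "kwargs": {
  "increments": [
    {"linear":[0.0005,0.0005,0.015],"twist":0},
    {"linear":[0.0005,0.0005,0.04],"twist":0},
    {"linear":[0.0005,0.0005,0.065],"twist":0},
    {"linear":[0.0005,0.0005,0.088],"twist":0},
    {"linear":[0.0005,0.0005,0.102],"twist":0},
    {"linear":[0.0005,0.0005,0.11],"twist":0},
    {"linear":[0.0005,0.0005,0.114],"twist":0},
    {"linear":[0.0005,0.0005,0.114],"twist":0},
    {"linear":[0.0005,0.0005,0.114],"twist":0},
    {"linear":[0.0005,0.0005,0.114],"twist":0}
  ]
}}

```text
t: 23.65
eef_pos: [606.3, -262.4, 10.3]
tcp_rot: [[1.0, 0.0, 0.002], [0.0, -1.0, -0.001], [0.002, 0.001, -1.0]]
ft_force: [-0.3, 0.4, 1.0]
finger_gap: 88.4
finger_force: 0.0
```

Call:
{"fn": "jog_arm", "kwargs": {
  "increments": [
    {"linear":[0,0,0],"twist":0},
    {"linear":[0,0,0],"twist":0},
    {"linear":[0,0,0],"twist":0},
    {"linear":[0,0,0],"twist":0},
    {"linear":[0,0,0],"twist":0},
    {"linear":[0,0,0],"twist":0},
    {"linear":[0,0,0],"twist":0},
    {"linear":[0,0,0],"twist":0},
    {"linear":[0,0,0],"twist":0},
    {"linear":[0,0,0],"twist":0}
  ],
  "jaw": 0.05
}}

```text
t: 24.65
eef_pos: [605.7, -262.1, 9.3]
tcp_rot: [[1.0, 0.0, 0.0], [0.0, -1.0, -0.0], [0.0, 0.0, -1.0]]
ft_force: [-1.2, 0.2, 3.5]
finger_gap: 59.9
finger_force: 30.0
```

Call:
{"fn": "jog_arm", "kwargs": {
  "increments": [
    {"linear":[0,0,-0.004],"twist":0},
    {"linear":[0,0,-0.014],"twist":0},
    {"linear":[0,0,-0.028],"twist":0},
    {"linear":[0,0,-0.044],"twist":0},
    {"linear":[0,0,-0.06],"twist":0},
    {"linear":[0,0,-0.076],"twist":0},
    {"linear":[0,0,-0.09],"twist":0},
    {"linear":[0,0,-0.1],"twist":0},
    {"linear":[0,0,-0.105],"twist":0},
    {"linear":[0,0,-0.105],"twist":0}
  ]
}}

```text
t: 25.65
eef_pos: [605.9, -262.2, 115.0]
tcp_rot: [[1.0, 0.0, 0.001], [0.0, -1.0, -0.001], [0.001, 0.001, -1.0]]
ft_force: [0.1, 0.1, -1.7]
finger_gap: 59.5
finger_force: 30.0
```

Run:
```python
from h import *
b=env.grab_frame("side")
print(env.sense()["eef_pos"])
cv2.imwrite("pics/g7.png",cv2.resize(b[150:330,300:480],None,fx=2,fy=2))
```

```text
[ 605.48526692 -261.93944203  114.08417226]
```

View pics/g7.png

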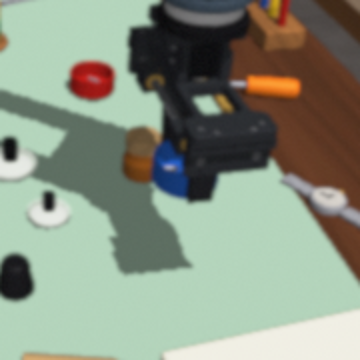

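Blue is held level at (175,170) in the crop, and the jar behind it is clear. Carrying it to the stand.

Call:
{"fn": "jog_arm", "kwargs": {
  "increments": [
    {"linear":[-0.002,-0.007,0],"twist":0},
    {"linear":[-0.006,-0.022,0],"twist":0},
    {"linear":[-0.012,-0.045,0],"twist":0},
    {"linear":[-0.019,-0.073,0],"twist":0},
    {"linear":[-0.027,-0.104,0],"twist":0},
    {"linear":[-0.035,-0.136,0],"twist":0},
    {"linear":[-0.044,-0.168,0],"twist":0},
    {"linear":[-0.052,-0.2,0],"twist":0},
    {"linear":[-0.06,-0.232,0],"twist":0},
    {"linear":[-0.069,-0.264,0],"twist":0}
  ]
}}

```text
t: 26.7
eef_pos: [534.9, 4.4, 113.6]
tcp_rot: [[1.0, 0.001, -0.001], [0.001, -1.0, 0.001], [-0.001, -0.001, -1.0]]
ft_force: [-0.2, 0.1, -1.0]
finger_gap: 59.7
finger_force: 30.0
```

Call:
{"fn": "jog_arm", "kwargs": {
  "increments": [
    {"linear":[-0.008,-0.032,0],"twist":0},
    {"linear":[-0.017,-0.064,0],"twist":0},
    {"linear":[-0.025,-0.096,0],"twist":0},
    {"linear":[-0.033,-0.128,0],"twist":0},
    {"linear":[-0.041,-0.158,0],"twist":0},
    {"linear":[-0.048,-0.185,0],"twist":0},
    {"linear":[-0.054,-0.208,0],"twist":0},
    {"linear":[-0.059,-0.225,0],"twist":0},
    {"linear":[-0.062,-0.236,0],"twist":0},
    {"linear":[-0.063,-0.241,0],"twist":0}
  ]
}}

```text
t: 27.7
eef_pos: [472.2, 244.1, 113.8]
tcp_rot: [[1.0, 0.002, -0.001], [0.002, -1.0, -0.0], [-0.001, 0.0, -1.0]]
ft_force: [0.8, -0.6, -0.1]
finger_gap: 59.8
finger_force: 30.0
```

Call:
{"fn": "jog_arm", "kwargs": {
  "increments": [
    {"linear":[0,-0.0005,0],"twist":0},
    {"linear":[0,-0.0005,0.004],"twist":0},
    {"linear":[0,-0.0005,0.012],"twist":0},
    {"linear":[0,-0.0005,0.02],"twist":0},
    {"linear":[0,-0.0005,0.028],"twist":0},
    {"linear":[0,-0.0005,0.033],"twist":0},
    {"linear":[0,-0.0005,0.035],"twist":0},
    {"linear":[0,-0.0005,0.035],"twist":0},
    {"linear":[0,-0.0005,0.035],"twist":0},
    {"linear":[0,-0.0005,0.035],"twist":0}
  ]
}}

```text
t: 28.7
eef_pos: [473.7, 243.6, 79.5]
tcp_rot: [[1.0, 0.0, 0.001], [0.0, -1.0, 0.0], [0.001, -0.0, -1.0]]
ft_force: [0.5, 1.0, -1.0]
finger_gap: 59.9
finger_force: 30.0
```

Run:
```python
from h import *
a,b=env.grab_frame("top"),env.grab_frame("side")
print(env.sense()["eef_pos"],env.sense()["ft_force"])
cv2.imwrite("pics/g8.png",np.hstack([cv2.resize(a[160:260,140:240],None,fx=4,fy=4),cv2.resize(b[90:190,240:340],None,fx=4,fy=4)]))
```

```text
[473.65012318 243.57940586  79.45329265] [ 0.68337291  0.219659   -0.71838354]
```

View pics/g8.png

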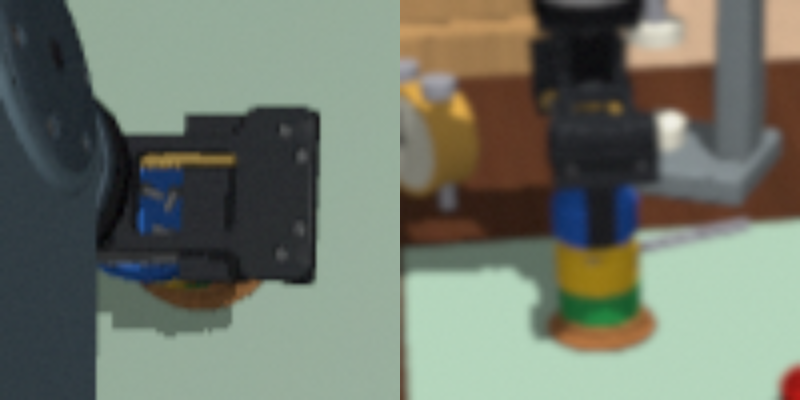

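Blue is centred over yellow (side crop: 552–638 against 556–638). Setting it down.

Call:
{"fn": "jog_arm", "kwargs": {
  "increments": [
    {"linear":[0,0,0.002],"twist":0},
    {"linear":[0,0,0.004],"twist":0},
    {"linear":[0,0,0.006],"twist":0},
    {"linear":[0,0,0.007],"twist":0},
    {"linear":[0,0,0.008],"twist":0},
    {"linear":[0,0,0.009],"twist":0},
    {"linear":[0,0,0.0095],"twist":0},
    {"linear":[0,0,0.01],"twist":0},
    {"linear":[0,0,0.01],"twist":0},
    {"linear":[0,0,0.01],"twist":0}
  ]
}}

```text
t: 29.8
eef_pos: [473.5, 243.5, 69.2]
tcp_rot: [[1.0, 0.0, 0.0], [0.0, -1.0, -0.0], [0.0, 0.0, -1.0]]
ft_force: [-1.2, -0.3, -1.5]
finger_gap: 59.9
finger_force: 30.0
```

Call:
{"fn": "jog_arm", "kwargs": {
  "increments": [
    {"linear":[0,0,0.0003],"twist":0},
    {"linear":[0,0,0.0006],"twist":0},
    {"linear":[0,0,0.0008],"twist":0},
    {"linear":[0,0,0.001],"twist":0},
    {"linear":[0,0,0.0012],"twist":0},
    {"linear":[0,0,0.0012],"twist":0},
    {"linear":[0,0,0.0012],"twist":0},
    {"linear":[0,0,0.0012],"twist":0},
    {"linear":[0,0,0.0012],"twist":0},
    {"linear":[0,0,0.0012],"twist":0}
  ]
}}

```text
t: 30.8
eef_pos: [473.5, 243.5, 68.2]
tcp_rot: [[1.0, 0.0, 0.0], [0.0, -1.0, -0.0], [0.0, 0.0, -1.0]]
ft_force: [-2.4, -0.9, 5.3]
finger_gap: 59.6
finger_force: 30.0
```

Call:
{"fn": "jog_arm", "kwargs": {
  "increments": [
    {"linear":[0,0,0],"twist":0},
    {"linear":[0,0,0],"twist":0},
    {"linear":[0,0,0],"twist":0},
    {"linear":[0,0,0],"twist":0},
    {"linear":[0,0,0],"twist":0},
    {"linear":[0,0,-0.005],"twist":0},
    {"linear":[0,0,-0.018],"twist":0},
    {"linear":[0,0,-0.032],"twist":0},
    {"linear":[0,0,-0.044],"twist":0},
    {"linear":[0,0.01,-0.05],"twist":0}
  ],
  "jaw": 0.088
}}

```text
t: 31.8
eef_pos: [474.6, 234.2, 120.3]
tcp_rot: [[1.0, 0.002, 0.003], [0.002, -1.0, 0.001], [0.003, -0.001, -1.0]]
ft_force: [0.0, -0.0, 0.1]
finger_gap: 88.0
finger_force: 0.0
```

Call:
{"fn": "jog_arm", "kwargs": {
  "increments": [
    {"linear":[0,0.025,0],"twist":0},
    {"linear":[0,0.06,0],"twist":0},
    {"linear":[0,0.1,0],"twist":0},
    {"linear":[0,0.14,0],"twist":0},
    {"linear":[0,0.18,0],"twist":0},
    {"linear":[0,0.22,0],"twist":0},
    {"linear":[0,0.255,0],"twist":0},
    {"linear":[0,0.28,0],"twist":0},
    {"linear":[0,0.295,0],"twist":0},
    {"linear":[0,0.301,0],"twist":0}
  ],
  "jaw": 0.06
}}

```text
t: 32.8
eef_pos: [473.4, -69.5, 118.4]
tcp_rot: [[1.0, -0.002, 0.001], [-0.002, -1.0, -0.001], [0.001, 0.001, -1.0]]
ft_force: [1.3, 0.2, 0.8]
finger_gap: 60.1
finger_force: 0.0
```

Run:
```python
from h import *
a,b=env.grab_frame("top"),env.grab_frame("side")
print(env.sense()["eef_pos"])
cv2.imwrite("pics/g9.png",np.hstack([cv2.resize(a[160:260,140:240],None,fx=4,fy=4),cv2.resize(b[90:260,240:340],None,fx=3.5,fy=3.5)[:400]]))
```

```text
[473.41671769 -68.31965982 118.2218164 ]
```

View pics/g9.png

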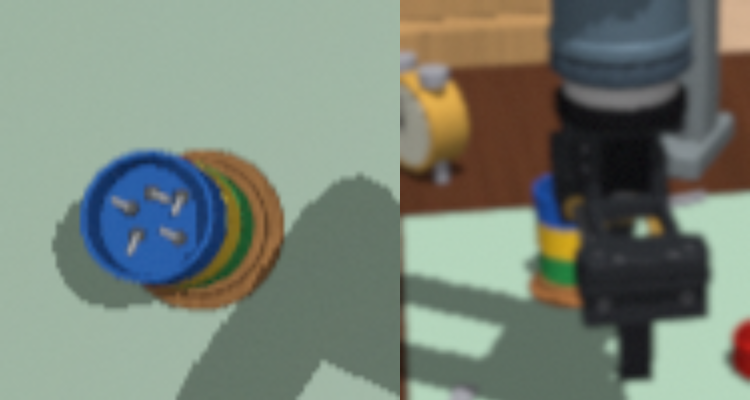

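The stack is blue on yellow on green, level and square. Descending on the cover's knob.

Call:
{"fn": "jog_arm", "kwargs": {
  "increments": [
    {"linear":[0,0,0.015],"twist":0},
    {"linear":[0,0,0.037],"twist":0},
    {"linear":[0,0,0.058],"twist":0},
    {"linear":[0,0,0.076],"twist":0},
    {"linear":[0,0,0.09],"twist":0},
    {"linear":[0,0,0.097],"twist":0},
    {"linear":[0,0,0.1],"twist":0},
    {"linear":[0,0,0.1],"twist":0},
    {"linear":[0,0,0.1],"twist":0},
    {"linear":[0,0,0.1],"twist":0}
  ]
}}

```text
t: 33.9
eef_pos: [474.1, -67.7, 18.6]
tcp_rot: [[1.0, 0.0, 0.001], [0.0, -1.0, -0.0], [0.001, 0.0, -1.0]]
ft_force: [0.0, -0.1, -0.1]
finger_gap: 60.0
finger_force: 0.0
```

Call:
{"fn": "jog_arm", "kwargs": {
  "increments": [
    {"linear":[0,0,0],"twist":0},
    {"linear":[0,0,0],"twist":0},
    {"linear":[0,0,0],"twist":0},
    {"linear":[0,0,0],"twist":0},
    {"linear":[0,0,0],"twist":0},
    {"linear":[0,0,0],"twist":0},
    {"linear":[0,0,0],"twist":0},
    {"linear":[0,0,0],"twist":0},
    {"linear":[0,0,0],"twist":0},
    {"linear":[0,0,0],"twist":0}
  ],
  "jaw": 0.01
}}

```text
t: 34.9
eef_pos: [473.5, -67.5, 17.9]
tcp_rot: [[1.0, 0.0, -0.0], [0.0, -1.0, 0.0], [-0.0, -0.0, -1.0]]
ft_force: [-0.5, -0.2, 0.2]
finger_gap: 17.4
finger_force: 30.0
```

Call:
{"fn": "jog_arm", "kwargs": {
  "increments": [
    {"linear":[0,0,-0.004],"twist":0},
    {"linear":[0,0,-0.014],"twist":0},
    {"linear":[0,0,-0.03],"twist":0},
    {"linear":[0,0,-0.048],"twist":0},
    {"linear":[0,0,-0.066],"twist":0},
    {"linear":[0,0,-0.084],"twist":0},
    {"linear":[0,0,-0.1],"twist":0},
    {"linear":[0,0,-0.112],"twist":0},
    {"linear":[0,0,-0.118],"twist":0},
    {"linear":[0,0,-0.12],"twist":0}
  ]
}}

```text
t: 35.9
eef_pos: [473.8, -67.6, 138.7]
tcp_rot: [[1.0, 0.0, 0.001], [0.0, -1.0, -0.0], [0.001, 0.0, -1.0]]
ft_force: [-0.7, 1.1, -0.7]
finger_gap: 17.4
finger_force: 30.0
```

Call:
{"fn": "jog_arm", "kwargs": {
  "increments": [
    {"linear":[0,-0.01,0],"twist":0},
    {"linear":[0,-0.03,0],"twist":0},
    {"linear":[0,-0.06,0],"twist":0},
    {"linear":[0,-0.1,0],"twist":0},
    {"linear":[0,-0.14,0],"twist":0},
    {"linear":[0,-0.18,0],"twist":0},
    {"linear":[0,-0.22,0],"twist":0},
    {"linear":[0,-0.257,0],"twist":0},
    {"linear":[0,-0.285,0],"twist":0},
    {"linear":[0,-0.303,0],"twist":0}
  ]
}}

```text
t: 36.9
eef_pos: [471.9, 238.0, 136.8]
tcp_rot: [[1.0, 0.002, -0.002], [0.002, -1.0, -0.0], [-0.002, -0.0, -1.0]]
ft_force: [0.1, -0.2, 0.1]
finger_gap: 17.2
finger_force: 30.0
```

Call:
{"fn": "jog_arm", "kwargs": {
  "increments": [
    {"linear":[0,-0.007,0],"twist":0},
    {"linear":[0,-0.008,0],"twist":0},
    {"linear":[0,-0.008,0.004],"twist":0},
    {"linear":[0,-0.008,0.012],"twist":0},
    {"linear":[0,-0.008,0.02],"twist":0},
    {"linear":[0,-0.008,0.024],"twist":0},
    {"linear":[0,-0.008,0.026],"twist":0},
    {"linear":[0,-0.008,0.026],"twist":0},
    {"linear":[0,-0.008,0.026],"twist":0},
    {"linear":[0,-0.008,0.026],"twist":0}
  ]
}}

```text
t: 37.9
eef_pos: [473.7, 243.5, 112.2]
tcp_rot: [[1.0, 0.0, 0.001], [0.0, -1.0, 0.0], [0.001, -0.0, -1.0]]
ft_force: [1.0, 0.9, -0.8]
finger_gap: 17.2
finger_force: 30.0
```

Run:
```python
from h import *
a,b=env.grab_frame("top"),env.grab_frame("side")
print(env.sense()["eef_pos"],env.sense()["ft_force"])
cv2.imwrite("pics/g10.png",np.hstack([cv2.resize(a[160:260,140:240],None,fx=4,fy=4),cv2.resize(b[80:180,240:340],None,fx=4,fy=4)]))
```

```text
[473.61757633 243.58035812 112.22330044] [ 0.6484414   0.11995903 -0.4920206 ]
```

View pics/g10.png

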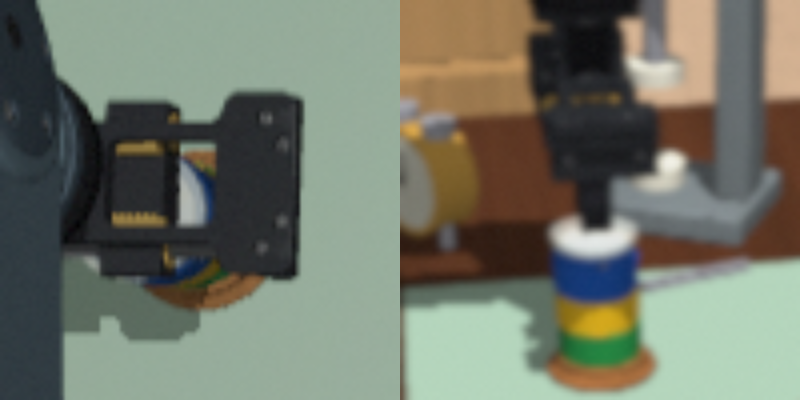

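The cover is level and centred over blue (side crop: 550–638 against 552–638). Lowering.

Call:
{"fn": "jog_arm", "kwargs": {
  "increments": [
    {"linear":[0,0,0.002],"twist":0},
    {"linear":[0,0,0.004],"twist":0},
    {"linear":[0,0,0.0055],"twist":0},
    {"linear":[0,0,0.007],"twist":0},
    {"linear":[0,0,0.008],"twist":0},
    {"linear":[0,0,0.0085],"twist":0},
    {"linear":[0,0,0.009],"twist":0},
    {"linear":[0,0,0.0093],"twist":0},
    {"linear":[0,0,0.0093],"twist":0},
    {"linear":[0,0,0.0093],"twist":0}
  ]
}}

```text
t: 39.0
eef_pos: [473.4, 243.5, 102.7]
tcp_rot: [[1.0, 0.0, 0.0], [0.0, -1.0, 0.0], [0.0, -0.0, -1.0]]
ft_force: [-0.9, -0.1, -0.3]
finger_gap: 17.0
finger_force: 30.0
```

Call:
{"fn": "jog_arm", "kwargs": {
  "increments": [
    {"linear":[0,0,0.0003],"twist":0},
    {"linear":[0,0,0.0006],"twist":0},
    {"linear":[0,0,0.0008],"twist":0},
    {"linear":[0,0,0.001],"twist":0},
    {"linear":[0,0,0.0012],"twist":0},
    {"linear":[0,0,0.0012],"twist":0},
    {"linear":[0,0,0.0012],"twist":0},
    {"linear":[0,0,0.0012],"twist":0},
    {"linear":[0,0,0.0012],"twist":0},
    {"linear":[0,0,0.0012],"twist":0}
  ]
}}

```text
t: 40.0
eef_pos: [473.6, 243.5, 101.9]
tcp_rot: [[1.0, 0.0, 0.0], [0.0, -1.0, 0.0], [0.0, -0.0, -1.0]]
ft_force: [-0.7, -0.9, 4.4]
finger_gap: 17.1
finger_force: 30.0
```

Seated at the predicted height (z 101.9). Releasing and retreating.

Call:
{"fn": "jog_arm", "kwargs": {
  "increments": [
    {"linear":[0,0,0],"twist":0},
    {"linear":[0,0,0],"twist":0},
    {"linear":[0,0,0],"twist":0},
    {"linear":[0,0,0],"twist":0},
    {"linear":[0,0,0],"twist":0},
    {"linear":[0,0,-0.005],"twist":0},
    {"linear":[0,0,-0.018],"twist":0},
    {"linear":[0,0,-0.034],"twist":0},
    {"linear":[0,0,-0.05],"twist":0},
    {"linear":[0,0,-0.065],"twist":0}
  ],
  "jaw": 0.05
}}

```text
t: 41.0
eef_pos: [473.8, 243.6, 168.4]
tcp_rot: [[1.0, 0.0, 0.001], [0.0, -1.0, 0.0], [0.001, -0.0, -1.0]]
ft_force: [1.0, -1.1, -0.6]
finger_gap: 49.9
finger_force: 0.0
```

Call:
{"fn": "jog_arm", "kwargs": {
  "increments": [
    {"linear":[0,0.02,-0.01],"twist":0},
    {"linear":[0,0.05,-0.01],"twist":0},
    {"linear":[0,0.09,-0.01],"twist":0},
    {"linear":[0,0.13,-0.01],"twist":0},
    {"linear":[0,0.17,-0.01],"twist":0},
    {"linear":[0,0.21,-0.01],"twist":0},
    {"linear":[0,0.24,-0.01],"twist":0},
    {"linear":[0,0.26,-0.01],"twist":0},
    {"linear":[0,0.27,-0.01],"twist":0},
    {"linear":[0,0.27,-0.01],"twist":0}
  ]
}}

```text
t: 42.0
eef_pos: [473.9, -27.4, 177.2]
tcp_rot: [[1.0, -0.002, 0.001], [-0.002, -1.0, -0.0], [0.001, 0.0, -1.0]]
ft_force: [-0.1, -0.1, -0.4]
finger_gap: 50.3
finger_force: 0.0
```

Run:
```python
from h import *
a,b=env.grab_frame("top"),env.grab_frame("side")
cv2.imwrite("pics/g11.png",np.hstack([cv2.resize(a[160:260,140:240],None,fx=4,fy=4),cv2.resize(b[80:180,240:340],None,fx=4,fy=4)]))
```

```text
(no output)
```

View pics/g11.png

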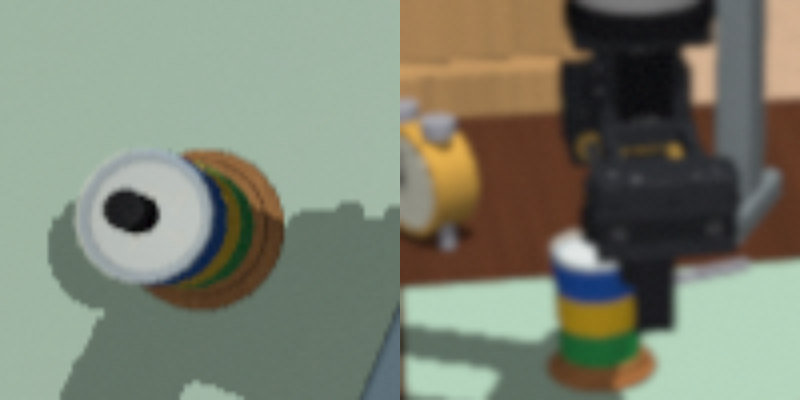

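The whole stack is seated and level, with the cover on top (knob at (131,212) in the left crop) and the arm clear. Handing in.

```bash
python3 -c "
from station import env
print(env.sign_off())"
```

```text
the job is handed in; nothing more can be done
None
```

The job is handed in: green, yellow and blue are stacked on the stand with the large cover on top, level and square in the last pictures at about 42 s of 112 s; the hand-in returned no verdict.

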